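# Clear the lab bench: tubes to their racks, beakers nested

## Robot

A 6-joint arm with a two-finger parallel gripper is mounted at the origin on the work surface. World frame = base frame: x ahead of the robot, y to its left, z up, the work surface at z = 0. Lengths are in mm, angles in rad, forces in N, time in s.
With the tool pointing down it reaches from about 400 to 925 mm from the base axis. Payload 12.5 kg.
Tool frame: the origin (TCP) lies between the finger pads; the fingertips stand 19 mm ahead of it and the grasp point (between the pads) is the TCP (env.nose_length is the distance from the TCP to the fingertips, in mm); z points along the fingers, y is the line along which they close (so a half turn about z gives the same grasp; the last joint's range is limited). The gripper opens to 95 mm and grips with 3 to 60 N. Pads are 20 mm wide; open, the fingers measure 119 mm over their backs; the gripper's body (75 mm by 180 mm) begins 59 mm behind the grasp point.
Start: joints at [1.139, 0.491, 1.559, -0, 1.092, -0.106], TCP at [200.025, 592.144, 233.661] pointing down, gripper open.
Joint ranges: [-3.1, 3.1], [-0.84, 2.19], [0.05, 2.79], [-1.13, 4.28], [0.06, 2.93], [-2.69, 2.69]. Speed limits (rad/s): [2.22, 2.22, 2.79, 3.14, 3.14, 3.14].

## Interface

Orientations are given as [roll, pitch, yaw] about the fixed x, y, z axes, in that order (R = Rz(yaw) Ry(pitch) Rx(roll)).
In Python, from cell import env gives the robot as it stands. The module is installed in compiled form; this text tells all that it offers.
- The arm moves only by the tool drive_tool, never from a script. Its argument "rows" is a list that holds one entry, the list of rows, each a list of 7 numbers: the shift along the tool's x, y, z scaled (see below), then the turn, a rotation vector about the tool's x, y, z scaled (see below), then the opening, from 0 (shut) to 1 (fully open). In form: [[[tx, ty, tz, ax, ay, az, jaw], ...]]. A call has 1 to 5 rows; each row shifts and turns the commanded pose from where the row before left it, along the tool's axes as they then stand; what a row does not reach is not made up. The controller multiplies each number of a shift by 250 mm and each number of a turn by 180 degrees. A row lasts 1/8 s, in which the tool goes at most 62.5 mm and 10.7 degrees, less where a joint would pass 70% of its speed; a pose out of reach is approached as far as the arm can. A call with a number of a shift or a turn outside -1 to 1 is refused whole. A call with a gripper value outside its range is refused whole. The fingers move at their own pace and stop on an object; the grip force is fixed at half the most. Time passes only in rows, so rows that do not move let the fingers close. It gives the time, the measured TCP pose, the force, the opening and the grip force at its end, in the units of the state.
- env.state(): the state, without advancing time (a new reading comes with each control period).
- env.read_camera(name): name is "side" or "top" or "wrist"; returns a dict with "color" (420x560x3 uint8, blue, green, red), "camera_matrix" (3x3 intrinsics, pixels), "pose" (4x4, takes a point from camera to world coordinates). Camera axes: x right, y up, looking along -z (the intrinsics and any distortion apply to the point x, -y, -z); pixel columns grow to the right and rows downward; lengths in mm; the calibration is good to about 2 mm. The wrist camera is an equidistant fisheye: a pixel r from the principal point sees the ray r / f radians off the axis. A picture is of the moment at which its call begins. There is no depth.
- env.job_done(): hands the job in; it is judged then, once.
Trained networks look in a picture, given as the dict that the camera call returned (one of the last four; its "shot" number tells which), for a name from the list of things; names that differ only in an ending like _2 or _b are one class to them, and where a whole thing is asked for, a point or a joint stands for the part that bears it (a point fixed in the world has none). Each returns a list of dicts, best first, with "score" (0 to 1); they miss things now and then, are a little off and sometimes report something else, mostly with a low value. They report only what shows in the picture. A call takes as long as a camera call.
- env.search_frame(name, picture): "at" ([x, y, z] in mm, in the coordinates of the camera as it stood for that picture, good to about 4 mm: the middle of the surface that is visible of it).
- env.place_of(name, picture): "at" ([x, y, z] in mm, in the coordinates of the camera as it stood for that picture, good to about 4 mm: a listed point, or the origin of a listed thing).
The state is a dict: "t": time; "joints": joint angles; "qvel": joint speeds; "tau": joint torques, N m; "eef_pos": TCP position; "tcp_rot": TCP orientation; "ft_force": force on the tool from outside, world axes, zero at the start; "moment": the same for the moment, N m; "opening": opening from 0.0 (shut) to 1.0 (fully open); "grip_force": force on a finger pad.
Only numpy, scipy, OpenCV 4.12 (cv2) and the standard library are available. Lean on these libraries where they do the work, as an engineer would, in place of code of your own. Each camera call takes 0.05 s, during which the arm holds its last target. There are 200 camera calls.

## Task

Clear up the bench after the session: stand each capped tube in the rack of its own cap's colour, right down on the rack's floor, and nest the three beakers inside one another from largest to smallest, with the large one left standing on the bench. Do not tip any tube or beaker over, and leave the brown bottle where it stands.

Things in the scene. Friction and masses are not known exactly. Their poses are not given: they have to be found in the camera images.
- tube_orange: Self-standing sample tube with an orange screw cap, standing loose on the bench: off-white round body 30 mm across and 88 mm tall, flat foot, then the orange cap, 34 mm across and 22 mm tall; 110 mm tall over all, about 60 g. Origin at the centre of its underside, z up its axis.
- tube_purple: Self-standing sample tube with a purple screw cap, standing loose on the bench: off-white round body 30 mm across and 88 mm tall, flat foot, then the purple cap, 34 mm across and 22 mm tall; 110 mm tall over all, about 60 g. Origin at the centre of its underside, z up its axis.
- tube_green: Self-standing sample tube with a green screw cap, standing loose on the bench: off-white round body 30 mm across and 88 mm tall, flat foot, then the green cap, 34 mm across and 22 mm tall; 110 mm tall over all, about 60 g. Origin at the centre of its underside, z up its axis.
- rack_orange: Orange one-place tube rack, fixed to the bench: square, 84 x 84 mm, 60 mm tall; a floor plate 8 mm thick, four corner posts and a 10 mm thick top frame (its top at 60 mm) with a square opening 46 x 46 mm in its middle, through which a tube goes down to stand on the floor plate. Origin at the centre of its underside, straight below the middle of the opening; z up, x and y along its sides.
- rack_purple: Purple one-place tube rack, fixed to the bench: square, 84 x 84 mm, 60 mm tall; a floor plate 8 mm thick, four corner posts and a 10 mm thick top frame (its top at 60 mm) with a square opening 46 x 46 mm in its middle, through which a tube goes down to stand on the floor plate. Origin at the centre of its underside, straight below the middle of the opening; z up, x and y along its sides.
- rack_green: Green one-place tube rack, fixed to the bench: square, 84 x 84 mm, 60 mm tall; a floor plate 8 mm thick, four corner posts and a 10 mm thick top frame (its top at 60 mm) with a square opening 46 x 46 mm in its middle, through which a tube goes down to stand on the floor plate. Origin at the centre of its underside, straight below the middle of the opening; z up, x and y along its sides.
- beaker_large: Open straight-sided round beaker of pale plastic, the widest and lowest of three, standing loose on the bench mouth up: 90 mm outside diameter, 60 mm tall, wall 3 mm, floor 5 mm thick, about 120 g. Origin at the centre of its underside, z up its axis. Too wide to grasp across; the others go into it.
- beaker_medium: Open straight-sided round beaker of pale plastic, the middle one of three, standing loose on the bench mouth up: 60 mm outside diameter, 75 mm tall, wall 3 mm, floor 5 mm thick, about 60 g. Origin at the centre of its underside, z up its axis. Standing inside the large beaker it rises 20 mm above that one's rim.
- beaker_small: Open straight-sided round beaker of pale plastic, the narrowest and tallest of three, standing loose on the bench mouth up: 36 mm outside diameter, 90 mm tall, wall 3 mm, floor 5 mm thick, about 40 g. Origin at the centre of its underside, z up its axis. Standing inside the medium beaker it rises 20 mm above that one's rim.
- bottle: Bystander: a loose brown reagent bottle with a blue cap and a paper label, 56 mm across and 100 mm tall, standing near the far edge of the work. Origin at the centre of its underside.

How it is judged (in metres and radians):
At the end, for the whole second after the job is handed in: Each tube on the floor of its own rack (within 12 mm of its centre, foot under 14 mm above its underside); medium beaker in large (axes within 16 mm, undersides 11 mm), small in medium (13, 11 mm), large on the bench (under 6 mm); all upright within 0.12 rad, slower than 20 mm/s (horizontal distance between tube_orange and rack_orange below 0.012 m and z of tube_orange in the frame of rack_orange below 0.014 m and horizontal distance between tube_purple and rack_purple below 0.012 m and z of tube_purple in the frame of rack_purple below 0.014 m and horizontal distance between tube_green and rack_green below 0.012 m and z of tube_green in the frame of rack_green below 0.014 m and horizontal distance between beaker_medium and beaker_large below 0.016 m and z of beaker_medium in the frame of beaker_large below 0.011 m and horizontal distance between beaker_small and beaker_medium below 0.013 m and z of beaker_small in the frame of beaker_medium below 0.011 m and height (world z) of beaker_large below 0.006 m and angle between each of tube_orange, tube_purple, tube_green, beaker_large, beaker_medium, beaker_small's own z axis and vertical below 0.12 rad and linear speed of each of tube_orange, tube_purple, tube_green, beaker_large, beaker_medium, beaker_small below 0.02 m/s); the robot touches nothing.
It fails at once if a tube or beaker is tipped over (more than 0.8 rad) (angle between any of tube_orange, tube_purple, tube_green, beaker_large, beaker_medium, beaker_small's own z axis and vertical above 0.8 rad).
It fails at once if the brown bottle is moved by more than 30 mm (distance of bottle from where it was at the start of the episode above 0.03 m).
It also fails if it takes over 138 s, if anything falls off the work surface, if the arm or the gripper's body presses on something with over 40 N, if the wrist force passes 120 N, or if a joint passes its speed limit or range.

## Working session

There is one attempt and no reset: what is moved stays moved. The work goes in short steps, Python scripts to look and compute and a tool call to move; the robot and the scene stay as the last step left them, time stands still between calls to the robot, and variables do not carry over. Pictures are saved under pics/ and viewed, at most 14 in all, crops included, and the job is handed in when it is done.

Besides the shell and the picture viewer there is one more tool, called after "Call:" by a JSON object that holds its "op" and its "data". drive_tool: Moves the arm, as the interface text tells. Its arguments: {"type":"object","properties":{"rows":{"type":"array","items":{"type":"array","items":{"type":"array","items":{"type":"number","minimum":-1,"maximum":1}}}}},"required":["rows"]}

```bash
mkdir -p pics; cat > h.py <<'E'
import numpy as np, cv2
from cell import env
N=['tube_orange','tube_purple','tube_green','rack_orange','rack_purple','rack_green','beaker_large','beaker_medium','beaker_small','bottle']
def w(pic,at): return (np.array(pic['pose'])@np.append(at,1))[:3]
def locate(cam,names=N,save=None,fn='place_of',k=2):
    p=env.read_camera(cam)
    if save: cv2.imwrite(f'pics/{save}.png',p['color'])
    for n in names:
        print(cam,n,[(w(p,d['at']).round().astype(int).tolist(),round(d['score'],2)) for d in getattr(env,fn)(n,p)[:k]])
    return p
E
python3 - <<'E'
from h import *
print(env.state())
locate('top',save='top0'); locate('side',save='side0')
E
```

```text
{'t': 0.0, 'joints': array([ 1.13942660e+00,  4.91557071e-01,  1.55943481e+00,  6.36450140e-06,
        1.09170761e+00, -1.05583354e-01]), 'qvel': array([-0.00033606, -0.00235222,  0.00030022, -0.00063261, -0.00076929,
       -0.00114095]), 'tau': array([ 1.40319198e-04, -6.12663817e+01, -2.58175099e+01,  6.92415750e-02,
        4.83278360e-02, -8.73547719e-05]), 'eef_pos': array([199.9093585 , 591.93668815, 233.06832759]), 'tcp_rot': array([-3.14049257e+00, -1.22260072e-04,  2.81580328e+00]), 'ft_force': array([1.36888341, 0.51645224, 0.25251574]), 'moment': array([0.01023345, 0.01174303, 0.02437947]), 'grip_force': 0.0, 'opening': 1.0001705015631057}
top tube_orange [([470, 12, 1], 0.65)]
top tube_purple [([468, 13, 3], 0.73), ([443, -137, 1], 0.44)]
top tube_green [([431, 154, 4], 0.47)]
top rack_orange [([517, -408, 3], 0.78)]
top rack_purple [([543, 405, 0], 0.68)]
top rack_green [([632, -159, 0], 0.91)]
top beaker_large [([647, 157, 2], 0.59)]
top beaker_medium [([388, 280, 3], 0.83)]
top beaker_small [([392, -300, 0], 0.76), ([635, -159, 5], 0.39)]
top bottle [([714, -27, 3], 0.82)]
side tube_orange [([465, 13, 1], 0.88)]
side tube_purple [([443, -137, -2], 0.66)]
side tube_green [([431, 152, 0], 0.84)]
side rack_orange [([514, -403, -2], 0.59)]
side rack_purple [([544, 408, 2], 0.93), ([443, -136, 1], 0.54)]
side rack_green [([634, -162, -4], 0.84), ([445, -134, -2], 0.29)]
side beaker_large [([643, 158, -4], 0.6)]
side beaker_medium [([393, 280, -3], 0.61), ([393, -302, 1], 0.23)]
side beaker_small [([388, -302, 3], 0.55)]
side bottle []
```

View pics/top0.png

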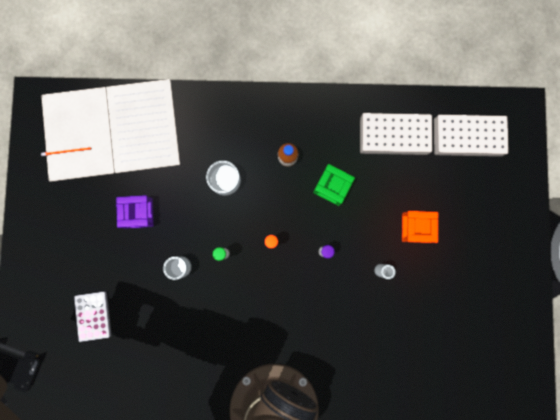

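View pics/side0.png

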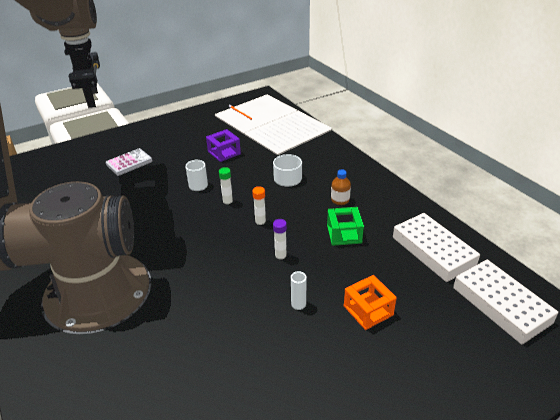

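The networks agree with the pictures: the small beaker is at the right (top view, about (386,271)), the medium at (177,267), the large at (223,178), and the tubes lie in a row between them. I'll turn the tool to yaw 90° first, so that tool x = world y, tool y = world x and tool z = down.

Call:
{"op": "drive_tool", "data": {"rows": [[[0,0,0,0,0,0.055,1],[0,0,0,0,0,0.055,1],[0,0,0,0,0,0.055,1],[0,0,0,0,0,0.055,1],[0,0,0,0,0,0.055,1]]]}}

```text
t: 1.72
eef_pos: [200.0, 592.1, 233.7]
tcp_rot: [3.142, -0.0, 1.946]
ft_force: [-0.3, -0.2, 0.2]
opening: 1.002
grip_force: 0.0
```

Call:
{"op": "drive_tool", "data": {"rows": [[[0,0,0,0,0,0.055,1],[0,0,0,0,0,0.055,1],[0,0,0,0,0,0.011,1],[-0.15,0.08,0,0,0,0,1],[-0.2,0.1,0,0,0,0,1]]]}}

```text
t: 2.35
eef_pos: [245.2, 504.1, 233.3]
tcp_rot: [3.141, -0.0, 1.577]
ft_force: [1.0, 0.4, 0.1]
opening: 0.997
grip_force: 0.0
```

Call:
{"op": "drive_tool", "data": {"rows": [[[-0.18,0.095,0,0,0,0,1],[-0.18,0.095,0,0,0,0,1],[-0.18,0.095,0,0,0,0,1],[-0.18,0.095,0,0,0,0,1],[-0.18,0.095,0,0,0,0,1]]]}}

```text
t: 2.98
eef_pos: [364.7, 278.4, 233.9]
tcp_rot: [3.141, -0.0, 1.575]
ft_force: [1.0, 0.4, 0.0]
opening: 0.999
grip_force: 0.0
```

Call:
{"op": "drive_tool", "data": {"rows": [[[-0.18,0.095,0,0,0,0,1],[-0.18,0.095,0,0,0,0,1],[-0.14,0.08,0,0,0,0,1],[0,0,0,0,0,0,1]]]}}

```text
t: 3.48
eef_pos: [432.7, 153.1, 233.7]
tcp_rot: [3.141, -0.0, 1.571]
ft_force: [0.5, 0.1, 0.3]
opening: 1.001
grip_force: 0.0
```

```bash
python3 - <<'E'
from h import *
s=env.state(); print(s['eef_pos'],s['tcp_rot'])
locate('wrist',save='wr0'); locate('top',k=1); locate('side',k=1)
E
```

```text
[432.73069015 153.06878647 233.68321957] [ 3.14116745e+00 -2.02524034e-05  1.57111414e+00]
wrist tube_orange [([469, 20, 0], 0.93)]
wrist tube_purple []
wrist tube_green [([434, 157, -1], 0.68)]
wrist rack_orange []
wrist rack_purple []
wrist rack_green []
wrist beaker_large [([650, 160, -2], 0.62)]
wrist beaker_medium [([388, 277, -2], 0.72)]
wrist beaker_small [([435, 155, -3], 0.75)]
wrist bottle [([436, 153, -3], 0.19)]
top tube_orange [([467, 16, 5], 0.59)]
top tube_purple [([439, -138, 4], 0.63)]
top tube_green [([714, -30, 1], 0.48)]
top rack_orange [([520, -411, 2], 0.81)]
top rack_purple [([542, 407, 0], 0.79)]
top rack_green [([632, -163, 2], 0.77)]
top beaker_large [([647, 152, -2], 0.64)]
top beaker_medium [([516, -407, 3], 0.59)]
top beaker_small [([393, -299, 4], 0.71)]
top bottle [([716, -28, 1], 0.57)]
side tube_orange [([466, 15, -1], 0.96)]
side tube_purple [([441, -136, 2], 0.9)]
side tube_green [([431, 155, 1], 0.6)]
side rack_orange [([516, -402, 1], 0.93)]
side rack_purple [([543, 408, 3], 0.92)]
side rack_green [([635, -161, -4], 0.93)]
side beaker_large [([643, 158, -5], 0.63)]
side beaker_medium [([389, 279, -4], 0.59)]
side beaker_small [([392, -302, 0], 0.74)]
side bottle [([717, -25, -3], 0.61)]
```

Call:
{"op": "drive_tool", "data": {"rows": [[[0.006,0,0.18,0,0,0,1],[0,0,0.18,0,0,0,1],[0,0,0.12,0,0,0,1],[0,0,0.06,0,0,0,1],[0,0,0,0,0,0,0.6]]]}}

```text
t: 5.75
eef_pos: [431.3, 156.3, 97.8]
tcp_rot: [-3.14, 0.0, 1.572]
ft_force: [-0.3, -1.2, -0.4]
opening: 0.937
grip_force: 0.0
```

Call:
{"op": "drive_tool", "data": {"rows": [[[0,0,0,0,0,0,0],[0,0,0,0,0,0,0],[0,0,0,0,0,0,0],[0,0,0,0,0,0,0],[0,0,0,0,0,0,0]]]}}

```text
t: 6.38
eef_pos: [431.7, 156.4, 98.7]
tcp_rot: [3.141, -0.0, 1.572]
ft_force: [0.7, -0.4, -0.4]
opening: 0.426
grip_force: 0.0
```

Call:
{"op": "drive_tool", "data": {"rows": [[[0,0,0,0,0,0,0],[0,0,0,0,0,0,0],[0,0,-0.06,0,0,0,0],[0,0,-0.15,0,0,0,0],[0,0,-0.18,0,0,0,0]]]}}

```text
t: 7.0
eef_pos: [431.3, 156.2, 196.7]
tcp_rot: [-3.14, 0.0, 1.572]
ft_force: [-0.1, 0.0, -0.4]
opening: 0.352
grip_force: 30.0
```

Call:
{"op": "drive_tool", "data": {"rows": [[[0,0,-0.18,0,0,0,0],[-0.1,0.065,0,0,0,0,0],[-0.17,0.11,0,0,0,0,0],[-0.17,0.11,0,0,0,0,0],[-0.17,0.11,0,0,0,0,0]]]}}

```text
t: 7.62
eef_pos: [531.2, 2.5, 241.1]
tcp_rot: [-3.142, -0.0, 1.572]
ft_force: [0.3, 0.2, -0.2]
opening: 0.352
grip_force: 30.0
```

Call:
{"op": "drive_tool", "data": {"rows": [[[-0.17,0.11,0,0,0,0,0],[-0.17,0.11,0,0,0,0,0],[-0.17,0.11,0,0,0,0,0],[-0.148,0.081,0,0,0,0,0],[0,0,0,0,0,0,0]]]}}

```text
t: 8.25
eef_pos: [634.0, -162.8, 240.0]
tcp_rot: [-3.141, -0.0, 1.569]
ft_force: [-0.5, 0.7, -1.0]
opening: 0.35
grip_force: 30.0
```

```bash
python3 - <<'E'
from h import *
s=env.state(); print(s['eef_pos'],s['tcp_rot'])
locate('wrist',['tube_green','rack_green'],save='wr1'); locate('top',['tube_green','rack_green'],k=1); locate('side',['tube_green','rack_green'],k=1)
E
```

```text
[ 633.98479283 -162.84759571  239.95818194] [-3.14071768e+00 -2.00958505e-04  1.56913445e+00]
wrist tube_green [([638, -165, 138], 0.59), ([638, -156, -1], 0.35)]
wrist rack_green [([640, -156, -5], 0.59)]
top tube_green []
top rack_green []
side tube_green [([630, -159, 142], 0.9)]
side rack_green [([637, -160, -3], 0.78)]
```

View pics/wr1.png

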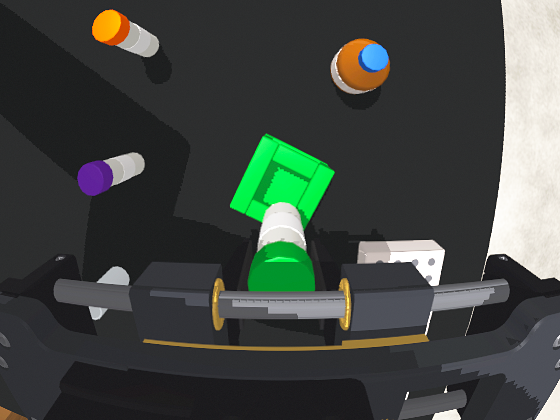

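```bash
cat >> h.py <<'E'
def ray(p,uv,z):
    K=np.array(p['camera_matrix']);T=np.array(p['pose'])
    a=(uv[0]-K[0,2])/K[0,0];b=(uv[1]-K[1,2])/K[1,1];r=np.hypot(a,b)+1e-9
    d=np.array([a/r*np.sin(r),-b/r*np.sin(r),-np.cos(r)]); d=T[:3,:3]@d
    return T[:3,3]+d*(z-T[2,3])/d[2]
E
python3 - <<'E'
from h import *
p=env.read_camera('wrist')
for uv in [(267,135),(334,170),(232,207)]: print(ray(p,uv,60).round(1))
a,b=ray(p,(334,170),60),ray(p,(232,207),60); print((a+b)/2,np.linalg.norm(a-b))
E
```

```text
[619.8 -98.8  60. ]
[ 689.1 -134.4   60. ]
[ 581.9 -174.5   60. ]
[ 635.53986072 -154.44878614   60.        ] 114.41481141342737
```

```bash
python3 - <<'E'
from h import *
p=env.read_camera('wrist'); print(env.state()['eef_pos'])
print(ray(p,(282,203),142), ray(p,(262,222),142),ray(p,(304,222),142))
locate('wrist',['rack_green'],fn='search_frame'); 
for i in range(2): locate('top',['rack_green'],k=1);locate('side',['rack_green'],k=1);locate('wrist',['rack_green','tube_green'],k=1)
E
```

```text
[ 633.42853166 -160.07080361  241.30290624]
[ 634.77138035 -148.53124161  142.        ] [ 618.65845838 -164.40812945  142.        ] [ 652.59333552 -164.38089903  142.        ]
wrist rack_green [([638, -152, 61], 0.79)]
top rack_green []
side rack_green [([637, -161, -4], 0.97)]
wrist rack_green [([640, -158, -3], 0.82)]
wrist tube_green [([637, -161, 141], 0.91)]
top rack_green []
side rack_green [([634, -161, -2], 0.83)]
wrist rack_green [([640, -157, -2], 0.85)]
wrist tube_green [([635, -163, 139], 0.9)]
```

Call:
{"op": "drive_tool", "data": {"rows": [[[0.016,0.01,0.1,0,0,0,0],[0,0,0.14,0,0,0,0],[0,0,0.06,0,0,0,0],[0,0,0.04,0,0,0,0],[0,0,0.04,0,0,0,0]]]}}

```text
t: 10.22
eef_pos: [636.4, -156.6, 146.5]
tcp_rot: [3.14, 0.0, 1.572]
ft_force: [-0.3, 0.3, -0.7]
opening: 0.352
grip_force: 30.0
```

Call:
{"op": "drive_tool", "data": {"rows": [[[0,0,0.06,0,0,0,0],[0,0,0.05,0,0,0,0],[0,0,0.03,0,0,0,0],[0,0,0.01,0,0,0,0],[0,0,0,0,0,0,0]]]}}

```text
t: 10.85
eef_pos: [636.1, -156.5, 108.7]
tcp_rot: [3.141, -0.0, 1.572]
ft_force: [-0.4, -0.6, 0.1]
opening: 0.352
grip_force: 30.0
```

Call:
{"op": "drive_tool", "data": {"rows": [[[0,0,0.006,0,0,0,0],[0,0,0,0,0,0,0.4],[0,0,0,0,0,0,0.5],[0,0,0,0,0,0,0.6],[0,0,0,0,0,0,0.8]]]}}

```text
t: 11.48
eef_pos: [636.0, -156.4, 107.2]
tcp_rot: [3.142, -0.0, 1.572]
ft_force: [0.3, -0.4, 0.5]
opening: 0.647
grip_force: 0.0
```

Call:
{"op": "drive_tool", "data": {"rows": [[[0,0,0,0,0,0,0.8],[0,0,-0.06,0,0,0,0.8],[0,0,-0.14,0,0,0,0.8],[0,0,-0.18,0,0,0,0.8],[0,0,-0.15,0,0,0,0.8]]]}}

```text
t: 12.1
eef_pos: [636.0, -156.5, 242.6]
tcp_rot: [3.14, 0.001, 1.572]
ft_force: [-0.1, -0.2, -0.1]
opening: 0.8
grip_force: 0.0
```

```bash
python3 - <<'E'
from h import *
s=env.state(); print(s['eef_pos'])
locate('wrist',['tube_green','rack_green','tube_purple','tube_orange'],save='wr2'); locate('side',['tube_green','rack_green'],k=1)
E
```

```text
[ 636.04754944 -156.46282723  242.55809071]
wrist tube_green [([640, -159, 8], 0.87)]
wrist rack_green [([642, -156, 0], 0.98)]
wrist tube_purple [([444, -135, -4], 0.83)]
wrist tube_orange [([470, 17, -4], 0.64)]
side tube_green [([631, -154, 10], 0.91)]
side rack_green [([633, -161, -1], 0.58)]
```

View pics/wr2.png

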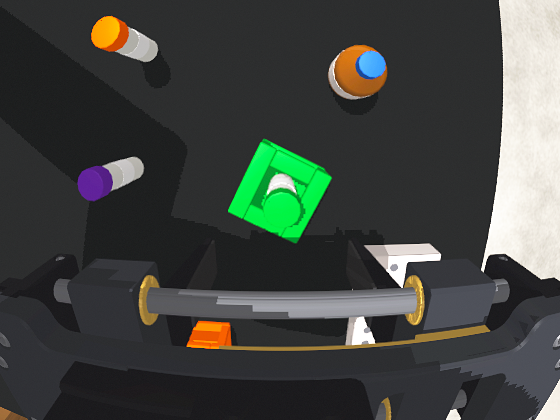

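The green tube stands in its rack, near (283,205) in the wrist view, at the floor height of 8 mm. Purple is next.

Call:
{"op": "drive_tool", "data": {"rows": [[[0.016,-0.12,0,0,0,0,1],[0.016,-0.18,0,0,0,0,1],[0.016,-0.18,0,0,0,0,1],[0.016,-0.18,0,0,0,0,1],[0.016,-0.114,0,0,0,0,1]]]}}

```text
t: 13.12
eef_pos: [440.5, -136.2, 239.1]
tcp_rot: [-3.14, -0.001, 1.571]
ft_force: [-0.1, -0.4, 0.5]
opening: 0.997
grip_force: 0.0
```

Call:
{"op": "drive_tool", "data": {"rows": [[[0,0,0,0,0,0,1],[0,0,0.18,0,0,0,1],[0,0,0.18,0,0,0,1],[0,0,0.15,0,0,0,1],[0,0,0.065,0,0,0,1]]]}}

```text
t: 13.75
eef_pos: [442.6, -136.5, 93.4]
tcp_rot: [-3.139, -0.001, 1.572]
ft_force: [-0.3, -0.5, -0.0]
opening: 1.001
grip_force: 0.0
```

Call:
{"op": "drive_tool", "data": {"rows": [[[0,0,0,0,0,0,0],[0,0,0,0,0,0,0],[0,0,0,0,0,0,0],[0,0,0,0,0,0,0],[0,0,0,0,0,0,0]]]}}

```text
t: 14.38
eef_pos: [442.6, -136.7, 96.2]
tcp_rot: [3.141, 0.0, 1.572]
ft_force: [0.1, 0.6, -0.4]
opening: 0.535
grip_force: 0.0
```

Call:
{"op": "drive_tool", "data": {"rows": [[[0,0,0,0,0,0,0],[0,0,0,0,0,0,0],[0,0,0,0,0,0,0]]]}}

```text
t: 14.75
eef_pos: [442.5, -136.6, 95.9]
tcp_rot: [3.142, -0.0, 1.572]
ft_force: [-0.2, 0.1, 0.4]
opening: 0.35
grip_force: 30.0
```

Call:
{"op": "drive_tool", "data": {"rows": [[[0,0,-0.1,0,0,0,0],[0,0,-0.18,0,0,0,0],[0,0,-0.18,0,0,0,0],[0.06,0,-0.116,0,0,0,0],[0.14,0.03,0,0,0,0,0]]]}}

```text
t: 15.38
eef_pos: [450.5, -86.9, 241.9]
tcp_rot: [3.138, 0.001, 1.57]
ft_force: [-0.2, -0.1, -1.2]
opening: 0.354
grip_force: 30.0
```

Call:
{"op": "drive_tool", "data": {"rows": [[[0.18,0.035,0,0,0,0,0],[0.18,0.035,0,0,0,0,0],[0.18,0.035,0,0,0,0,0],[0.18,0.035,0,0,0,0,0],[0.18,0.035,0,0,0,0,0]]]}}

```text
t: 16.0
eef_pos: [493.4, 140.0, 239.8]
tcp_rot: [-3.141, -0.0, 1.572]
ft_force: [0.4, -0.3, -0.6]
opening: 0.355
grip_force: 30.0
```

Call:
{"op": "drive_tool", "data": {"rows": [[[0.18,0.035,0,0,0,0,0],[0.18,0.035,0,0,0,0,0],[0.18,0.035,0,0,0,0,0],[0.18,0.035,0,0,0,0,0],[0.18,0.035,0,0,0,0,0]]]}}

```text
t: 16.62
eef_pos: [537.0, 365.0, 239.6]
tcp_rot: [-3.141, 0.0, 1.572]
ft_force: [0.1, 0.3, -0.8]
opening: 0.35
grip_force: 30.0
```

Call:
{"op": "drive_tool", "data": {"rows": [[[0.12,0.022,0,0,0,0,0],[0.054,0,0,0,0,0,0],[0,0,0,0,0,0,0]]]}}

```text
t: 17.0
eef_pos: [542.0, 407.0, 239.5]
tcp_rot: [-3.141, 0.0, 1.572]
ft_force: [-0.8, -0.3, -0.3]
opening: 0.351
grip_force: 30.0
```

```bash
python3 - <<'E'
from h import *
s=env.state(); print(s['eef_pos'])
for i in range(2): locate('wrist',['tube_purple','rack_purple'],k=1,save='wr3'); locate('side',['tube_purple','rack_purple'],k=1); locate('top',['rack_purple'],k=1)
E
```

```text
[542.0377142  406.98615623 239.45440367]
wrist tube_purple [([544, 409, 141], 0.6)]
wrist rack_purple [([546, 408, -1], 0.82)]
side tube_purple [([541, 407, 144], 0.73)]
side rack_purple [([545, 405, 2], 0.58)]
top rack_purple [([543, 407, 0], 0.89)]
wrist tube_purple [([546, 411, 142], 0.55)]
wrist rack_purple [([542, 408, 0], 0.66)]
side tube_purple [([541, 409, 142], 0.58)]
side rack_purple [([544, 408, 2], 0.87)]
top rack_purple [([540, 407, -1], 0.92)]
```

View pics/wr3.png

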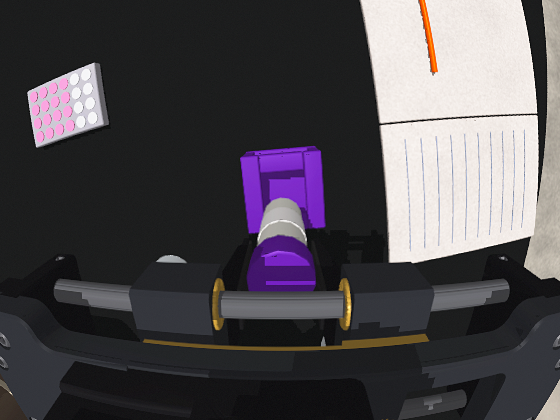

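The purple tube hangs upright over the rack's opening (centre about (284,188)), well aligned. I'll lower it.

Call:
{"op": "drive_tool", "data": {"rows": [[[0,0.004,0.1,0,0,0,0],[0,0,0.14,0,0,0,0],[0,0,0.06,0,0,0,0],[0,0,0.04,0,0,0,0],[0,0,0.04,0,0,0,0]]]}}

```text
t: 18.42
eef_pos: [543.8, 407.2, 145.2]
tcp_rot: [3.14, -0.001, 1.572]
ft_force: [-0.4, 0.2, -0.4]
opening: 0.349
grip_force: 30.0
```

Call:
{"op": "drive_tool", "data": {"rows": [[[0,0,0.06,0,0,0,0],[0,0,0.05,0,0,0,0],[0,0,0.03,0,0,0,0],[0,0,0.012,0,0,0,0],[0,0,0,0,0,0,0]]]}}

```text
t: 19.05
eef_pos: [543.5, 407.0, 106.9]
tcp_rot: [3.142, -0.0, 1.572]
ft_force: [0.3, -0.8, -0.2]
opening: 0.354
grip_force: 30.0
```

Call:
{"op": "drive_tool", "data": {"rows": [[[0,0,0.008,0,0,0,0],[0,0,0,0,0,0,0.4],[0,0,0,0,0,0,0.5],[0,0,0,0,0,0,0.6],[0,0,0,0,0,0,0.8]]]}}

```text
t: 19.68
eef_pos: [543.5, 407.0, 105.0]
tcp_rot: [3.141, -0.0, 1.572]
ft_force: [-0.2, -0.1, 0.2]
opening: 0.649
grip_force: 0.0
```

Call:
{"op": "drive_tool", "data": {"rows": [[[0,0,0,0,0,0,0.8],[0,0,-0.06,0,0,0,0.8],[0,0,-0.14,0,0,0,0.8],[0,0,-0.18,0,0,0,0.8],[0,0,-0.16,0,0,0,0.8]]]}}

```text
t: 20.3
eef_pos: [543.5, 407.0, 242.8]
tcp_rot: [3.14, -0.001, 1.572]
ft_force: [-0.4, 0.3, -0.4]
opening: 0.795
grip_force: 0.0
```

Call:
{"op": "drive_tool", "data": {"rows": [[[-0.1,-0.12,0,0,0,0,1],[-0.14,-0.17,0,0,0,0,1],[-0.14,-0.17,0,0,0,0,1],[-0.132,-0.154,0,0,0,0,1],[0,0,0,0,0,0,1]]]}}

```text
t: 20.92
eef_pos: [388.0, 277.4, 241.4]
tcp_rot: [3.141, -0.0, 1.571]
ft_force: [0.5, 0.4, 0.3]
opening: 1.001
grip_force: 0.0
```

```bash
python3 - <<'E'
from h import *
s=env.state(); print(s['eef_pos'])
locate('wrist',['beaker_medium','rack_purple','tube_purple','beaker_large'],k=1,save='wr4'); locate('side',['tube_purple','rack_purple','beaker_medium','beaker_large'],k=1)
E
```

```text
[388.03779308 277.36910068 241.39988243]
wrist beaker_medium [([389, 276, 0], 0.68)]
wrist rack_purple [([543, 408, -2], 0.86)]
wrist tube_purple [([545, 410, 6], 0.78)]
wrist beaker_large [([648, 162, -2], 0.79)]
side tube_purple [([542, 406, 11], 0.68)]
side rack_purple [([545, 408, -2], 0.93)]
side beaker_medium [([392, 281, 1], 0.76)]
side beaker_large [([645, 161, -7], 0.81)]
```

View pics/wr4.png

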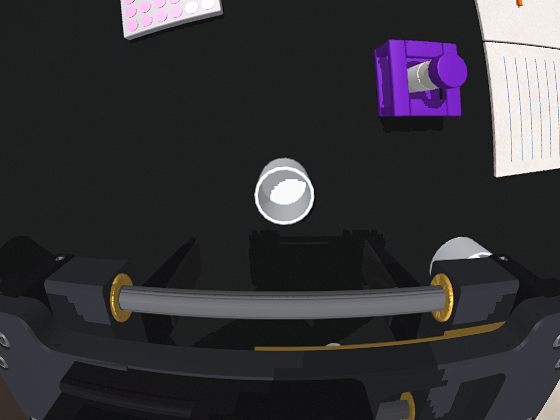

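Purple is seated. The medium beaker's rim is centred near (285,195). I'll descend onto it and grip only the top ~17 mm.

Call:
{"op": "drive_tool", "data": {"rows": [[[0.004,0.008,0.12,0,0,0,1],[0,0,0.2,0,0,0,1],[0,0,0.2,0,0,0,1],[0,0,0.1,0,0,0,1],[0,0,0.036,0,0,0,1]]]}}

```text
t: 22.05
eef_pos: [391.8, 279.7, 74.5]
tcp_rot: [-3.139, 0.001, 1.572]
ft_force: [0.1, -0.1, 1.5]
opening: 1.001
grip_force: 0.0
```

Call:
{"op": "drive_tool", "data": {"rows": [[[0,0,0,0,0,0,0.5],[0,0,0,0,0,0,0.5],[0,0,0,0,0,0,0.5],[0,0,0,0,0,0,0.5],[0,0,0,0,0,0,0.5]]]}}

```text
t: 22.68
eef_pos: [392.2, 280.0, 76.4]
tcp_rot: [3.141, -0.001, 1.572]
ft_force: [-1.3, -0.7, 6.7]
opening: 0.632
grip_force: 30.0
```

Call:
{"op": "drive_tool", "data": {"rows": [[[0,0,-0.03,0,0,0,0.5],[0,0,-0.1,0,0,0,0.5],[0,0,-0.18,0,0,0,0.5],[0,0,-0.16,0,0,0,0.5],[-0.04,0.08,-0.03,0,0,0,0.5]]]}}

```text
t: 23.3
eef_pos: [412.4, 270.3, 203.6]
tcp_rot: [3.138, -0.002, 1.573]
ft_force: [-0.5, -0.5, -0.8]
opening: 0.631
grip_force: 30.0
```

Call:
{"op": "drive_tool", "data": {"rows": [[[-0.08,0.17,0,0,0,0,0.5],[-0.08,0.17,0,0,0,0,0.5],[-0.08,0.17,0,0,0,0,0.5],[-0.08,0.17,0,0,0,0,0.5],[-0.08,0.17,0,0,0,0,0.5]]]}}

```text
t: 23.92
eef_pos: [626.3, 168.3, 199.6]
tcp_rot: [-3.14, 0.0, 1.571]
ft_force: [-1.0, 0.4, -1.3]
opening: 0.634
grip_force: 30.0
```

Call:
{"op": "drive_tool", "data": {"rows": [[[-0.048,0.086,0,0,0,0,0.5],[0,0,0,0,0,0,0.5]]]}}

```text
t: 24.18
eef_pos: [647.2, 156.2, 199.0]
tcp_rot: [-3.14, 0.0, 1.57]
ft_force: [-0.7, -0.2, -0.8]
opening: 0.633
grip_force: 30.0
```

```bash
python3 - <<'E'
from h import *
s=env.state(); print(s['eef_pos'])
for i in range(2): locate('wrist',['beaker_medium','beaker_large'],k=2,save='wr5'); locate('side',['beaker_medium','beaker_large'],k=2,save='side5'); locate('top',['beaker_large'],k=1)
a=cv2.imread('pics/wr5.png');b=cv2.imread('pics/side5.png')[120:260,200:400]
b=cv2.resize(b,(400,280)); a=a[:, 130:430]; c=np.zeros((420,700,3),np.uint8); c[:,:300]=a; c[:280,300:]=b; cv2.imwrite('pics/m5.png',c)
E
```

```text
[647.21776603 156.23771337 199.03032951]
wrist beaker_medium [([647, 154, 124], 0.75)]
wrist beaker_large [([647, 161, 0], 0.71)]
side beaker_medium [([645, 158, 125], 0.64)]
side beaker_large [([646, 161, -6], 0.57)]
top beaker_large [([648, 154, 0], 0.58)]
wrist beaker_medium [([642, 153, 125], 0.62)]
wrist beaker_large [([649, 161, -5], 0.71)]
side beaker_medium [([645, 155, 120], 0.92), ([636, -160, -4], 0.65)]
side beaker_large [([644, 160, -6], 0.71)]
top beaker_large [([647, 153, 1], 0.55)]
```

View pics/m5.png

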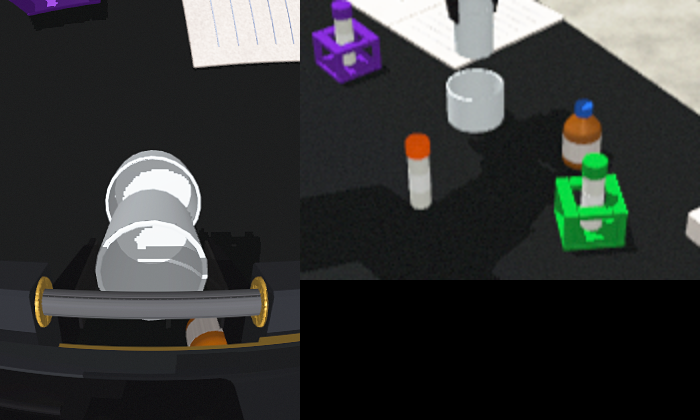

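Call:
{"op": "drive_tool", "data": {"rows": [[[0.014,0,0.1,0,0,0,0.5],[0,0,0.11,0,0,0,0.5],[0,0,0.05,0,0,0,0.5],[0,0,0.04,0,0,0,0.5],[0,0,0.04,0,0,0,0.5]]]}}

```text
t: 25.6
eef_pos: [646.5, 161.6, 116.0]
tcp_rot: [3.14, -0.0, 1.572]
ft_force: [0.0, 0.2, 0.8]
opening: 0.633
grip_force: 30.0
```

Call:
{"op": "drive_tool", "data": {"rows": [[[0,0,0.05,0,0,0,0.5],[0,0,0.04,0,0,0,0.5],[0,0,0.02,0,0,0,0.5],[0,0,0.01,0,0,0,0.5],[0,0,0,0,0,0,0.5]]]}}

```text
t: 26.22
eef_pos: [646.3, 161.6, 85.9]
tcp_rot: [3.141, -0.0, 1.572]
ft_force: [0.5, 0.8, -0.9]
opening: 0.634
grip_force: 30.0
```

Call:
{"op": "drive_tool", "data": {"rows": [[[0,0,0.008,0,0,0,0.5],[0,0,0.006,0,0,0,0.5],[0,0,0,0,0,0,0.66],[0,0,0,0,0,0,0.72],[0,0,0,0,0,0,0.8]]]}}

```text
t: 26.85
eef_pos: [646.2, 161.6, 82.5]
tcp_rot: [3.141, -0.0, 1.572]
ft_force: [1.0, -0.1, -0.4]
opening: 0.773
grip_force: 0.0
```

Call:
{"op": "drive_tool", "data": {"rows": [[[0,0,0,0,0,0,0.8],[0,0,-0.06,0,0,0,0.8],[0,0,-0.14,0,0,0,0.8],[0,0,-0.2,0,0,0,0.8],[0,0,-0.22,0,0,0,0.8]]]}}

```text
t: 27.48
eef_pos: [645.9, 161.5, 239.8]
tcp_rot: [3.142, -0.0, 1.572]
ft_force: [0.2, 0.0, 0.5]
opening: 0.799
grip_force: 0.0
```

```bash
python3 - <<'E'
from h import *
s=env.state(); print(s['eef_pos'])
locate('wrist',['beaker_medium','beaker_large','tube_orange'],k=2,save='wr6'); locate('side',['beaker_medium','beaker_large','tube_orange'],k=2,save='side6')
a=cv2.imread('pics/wr6.png');b=cv2.imread('pics/side6.png')[120:260,200:400]
b=cv2.resize(b,(400,280)); a=a[:, 130:430]; c=np.zeros((420,700,3),np.uint8); c[:,:300]=a; c[:280,300:]=b; cv2.imwrite('pics/m6.png',c)
E
```

```text
[645.86464263 161.48474467 239.77161181]
wrist beaker_medium [([646, 158, 6], 0.73)]
wrist beaker_large []
wrist tube_orange [([468, 17, -1], 0.54)]
side beaker_medium [([642, 162, 6], 0.55)]
side beaker_large [([646, 161, -2], 0.68)]
side tube_orange [([466, 17, 2], 0.78)]
```

View pics/m6.png

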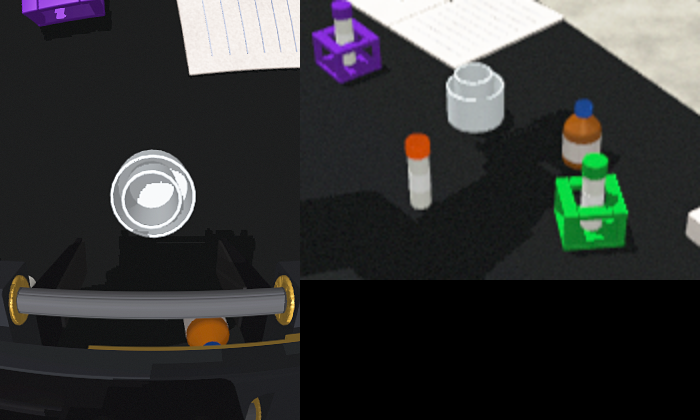

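The medium beaker is nested in the large one, near (152,195) in the crop. Now the orange tube.

Call:
{"op": "drive_tool", "data": {"rows": [[[-0.1,-0.12,0,0,0,0,1],[-0.13,-0.16,0,0,0,0,1],[-0.13,-0.16,0,0,0,0,1],[-0.13,-0.16,0,0,0,0,1],[-0.092,-0.116,0,0,0,0,1]]]}}

```text
t: 28.5
eef_pos: [465.5, 15.0, 236.7]
tcp_rot: [-3.14, -0.0, 1.571]
ft_force: [0.8, 0.2, -0.1]
opening: 0.998
grip_force: 0.0
```

Call:
{"op": "drive_tool", "data": {"rows": [[[0,0,0,0,0,0,1],[0,0,0.18,0,0,0,1],[0,0,0.18,0,0,0,1],[0,0,0.15,0,0,0,1],[0,0,0.061,0,0,0,1]]]}}

```text
t: 29.12
eef_pos: [467.1, 16.4, 92.0]
tcp_rot: [-3.138, -0.001, 1.572]
ft_force: [0.1, -0.1, 1.0]
opening: 0.994
grip_force: 0.0
```

Call:
{"op": "drive_tool", "data": {"rows": [[[0,0,0,0,0,0,0],[0,0,0,0,0,0,0],[0,0,0,0,0,0,0],[0,0,0,0,0,0,0],[0,0,0,0,0,0,0]]]}}

```text
t: 29.75
eef_pos: [467.4, 15.9, 94.9]
tcp_rot: [3.141, -0.0, 1.572]
ft_force: [0.5, -0.1, 0.0]
opening: 0.533
grip_force: 0.0
```

Call:
{"op": "drive_tool", "data": {"rows": [[[0,0,0,0,0,0,0],[0,0,0,0,0,0,0],[0,0,0,0,0,0,0]]]}}

```text
t: 30.12
eef_pos: [467.4, 15.9, 94.7]
tcp_rot: [3.141, -0.0, 1.572]
ft_force: [0.4, -0.2, 1.5]
opening: 0.349
grip_force: 30.0
```

Call:
{"op": "drive_tool", "data": {"rows": [[[0,0,-0.1,0,0,0,0],[0,0,-0.18,0,0,0,0],[0,0,-0.18,0,0,0,0],[-0.06,0,-0.12,0,0,0,0],[-0.14,0.02,0,0,0,0,0]]]}}

```text
t: 30.75
eef_pos: [472.9, -34.0, 241.9]
tcp_rot: [3.137, 0.001, 1.574]
ft_force: [0.2, 1.0, -0.4]
opening: 0.352
grip_force: 30.0
```

Call:
{"op": "drive_tool", "data": {"rows": [[[-0.18,0.02,0,0,0,0,0],[-0.18,0.02,0,0,0,0,0],[-0.18,0.02,0,0,0,0,0],[-0.18,0.02,0,0,0,0,0],[-0.18,0.02,0,0,0,0,0]]]}}

```text
t: 31.38
eef_pos: [497.4, -260.6, 239.4]
tcp_rot: [-3.141, -0.0, 1.572]
ft_force: [-0.4, -0.6, 0.1]
opening: 0.349
grip_force: 30.0
```

Call:
{"op": "drive_tool", "data": {"rows": [[[-0.18,0.02,0,0,0,0,0],[-0.18,0.02,0,0,0,0,0],[-0.15,0.02,0,0,0,0,0],[-0.078,0.018,0,0,0,0,0],[0,0,0,0,0,0,0]]]}}

```text
t: 32.0
eef_pos: [516.9, -406.9, 238.7]
tcp_rot: [-3.141, -0.001, 1.57]
ft_force: [-0.3, 0.4, -0.2]
opening: 0.354
grip_force: 30.0
```

```bash
python3 - <<'E'
from h import *
s=env.state(); print(s['eef_pos'])
for i in range(2): locate('wrist',['tube_orange','rack_orange'],k=1,save='wr7'); locate('side',['tube_orange','rack_orange'],k=1); locate('top',['rack_orange'],k=1)
E
```

```text
[ 516.92533476 -406.9372061   238.73038371]
wrist tube_orange [([517, -405, 145], 0.56)]
wrist rack_orange [([522, -402, -1], 0.78)]
side tube_orange [([515, -408, 142], 0.67)]
side rack_orange [([513, -405, -1], 0.6)]
top rack_orange [([520, -407, 5], 0.65)]
wrist tube_orange [([518, -405, 144], 0.56)]
wrist rack_orange [([521, -399, -2], 0.82)]
side tube_orange [([514, -406, 145], 0.82)]
side rack_orange [([515, -402, 0], 0.91)]
top rack_orange [([516, -411, 1], 0.9)]
```

View pics/wr7.png

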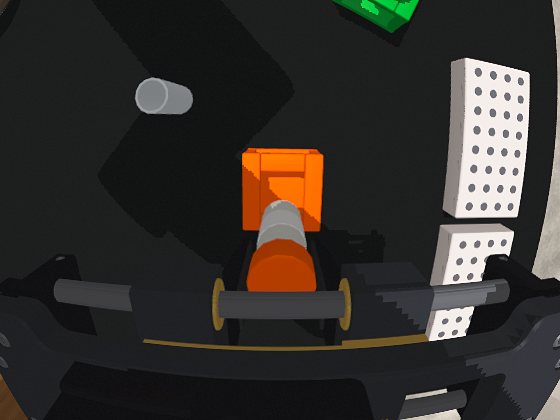

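Call:
{"op": "drive_tool", "data": {"rows": [[[0.01,0.002,0.1,0,0,0,0],[0,0,0.14,0,0,0,0],[0,0,0.06,0,0,0,0],[0,0,0.04,0,0,0,0],[0,0,0.04,0,0,0,0]]]}}

```text
t: 33.42
eef_pos: [518.0, -403.9, 144.9]
tcp_rot: [3.141, 0.001, 1.572]
ft_force: [0.6, 0.1, -0.5]
opening: 0.352
grip_force: 30.0
```

Call:
{"op": "drive_tool", "data": {"rows": [[[0,0,0.06,0,0,0,0],[0,0,0.05,0,0,0,0],[0,0,0.03,0,0,0,0],[0,0,0.012,0,0,0,0],[0,0,0,0,0,0,0]]]}}

```text
t: 34.05
eef_pos: [517.8, -403.6, 106.6]
tcp_rot: [3.141, -0.0, 1.572]
ft_force: [-0.1, 0.1, -0.7]
opening: 0.355
grip_force: 30.0
```

Call:
{"op": "drive_tool", "data": {"rows": [[[0,0,0.013,0,0,0,0],[0,0,0,0,0,0,0.4],[0,0,0,0,0,0,0.5],[0,0,0,0,0,0,0.6],[0,0,0,0,0,0,0.8]]]}}

```text
t: 34.67
eef_pos: [517.7, -403.6, 103.4]
tcp_rot: [3.141, 0.0, 1.572]
ft_force: [-0.5, 1.5, 0.5]
opening: 0.648
grip_force: 0.0
```

Call:
{"op": "drive_tool", "data": {"rows": [[[0,0,0,0,0,0,0.8],[0,0,-0.06,0,0,0,0.8],[0,0,-0.14,0,0,0,0.8],[0,0,-0.18,0,0,0,0.8],[0,0,-0.16,0,0,0,0.8]]]}}

```text
t: 35.3
eef_pos: [517.7, -403.6, 241.2]
tcp_rot: [3.141, 0.001, 1.572]
ft_force: [0.8, 0.7, -0.8]
opening: 0.801
grip_force: 0.0
```

Call:
{"op": "drive_tool", "data": {"rows": [[[0.08,-0.1,0,0,0,0,0.8],[0.12,-0.15,0,0,0,0,0.8],[0.12,-0.15,0,0,0,0,0.8],[0.09,-0.108,0,0,0,0,0.8],[0,0,0,0,0,0,0.8]]]}}

```text
t: 35.92
eef_pos: [389.5, -300.1, 239.8]
tcp_rot: [3.141, 0.001, 1.572]
ft_force: [0.4, -0.6, 0.2]
opening: 0.797
grip_force: 0.0
```

```bash
python3 - <<'E'
from h import *
s=env.state(); print(s['eef_pos'])
locate('wrist',['beaker_small','tube_orange','rack_orange'],k=2,save='wr8'); locate('side',['beaker_small','tube_orange','rack_orange'],k=1)
E
```

```text
[ 389.54364194 -300.12353499  239.82656853]
wrist beaker_small [([393, -301, 1], 0.83)]
wrist tube_orange [([520, -402, 7], 0.76)]
wrist rack_orange [([520, -401, -1], 0.89)]
side beaker_small [([390, -301, -1], 0.83)]
side tube_orange [([515, -405, 11], 0.85)]
side rack_orange [([515, -403, 0], 0.63)]
```

View pics/wr8.png

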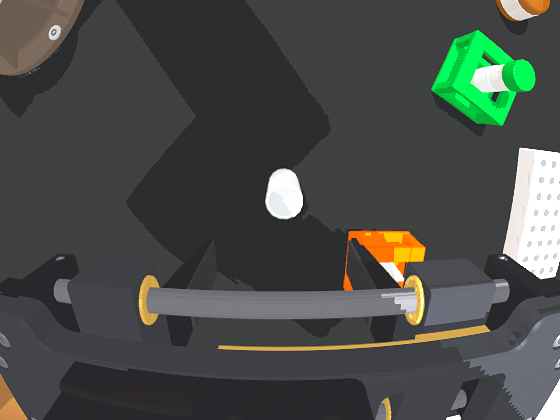

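Orange is seated. The small beaker's rim is near (285,205), under the tool. I'll grasp its top edge.

Call:
{"op": "drive_tool", "data": {"rows": [[[-0.003,0.004,0.12,0,0,0,0.8],[0,0,0.18,0,0,0,0.8],[0,0,0.17,0,0,0,0.8],[0,0,0.085,0,0,0,0.8],[0,0,0.033,0,0,0,0.8]]]}}

```text
t: 36.95
eef_pos: [391.5, -301.8, 90.1]
tcp_rot: [-3.14, -0.002, 1.572]
ft_force: [-0.5, 1.3, 1.2]
opening: 0.801
grip_force: 0.0
```

Call:
{"op": "drive_tool", "data": {"rows": [[[0,0,0,0,0,0,0.2],[0,0,0,0,0,0,0.2],[0,0,0,0,0,0,0.2],[0,0,0,0,0,0,0.2],[0,0,0,0,0,0,0.2]]]}}

```text
t: 37.58
eef_pos: [391.8, -302.1, 91.7]
tcp_rot: [3.141, 0.0, 1.572]
ft_force: [-0.3, 0.3, 2.6]
opening: 0.375
grip_force: 30.0
```

Call:
{"op": "drive_tool", "data": {"rows": [[[0,0,0,0,0,0,0.2],[0,0,0,0,0,0,0.2]]]}}

```text
t: 37.83
eef_pos: [391.8, -302.1, 91.6]
tcp_rot: [3.141, 0.0, 1.572]
ft_force: [-0.6, 0.5, 5.1]
opening: 0.373
grip_force: 30.0
```

Call:
{"op": "drive_tool", "data": {"rows": [[[0,0,-0.06,0,0,0,0.2],[0,0,-0.14,0,0,0,0.2],[0,0,-0.2,0,0,0,0.2],[0,0,-0.2,0,0,0,0.2],[0.08,0.045,0,0,0,0,0.2]]]}}

```text
t: 38.45
eef_pos: [403.4, -283.0, 245.5]
tcp_rot: [3.137, 0.005, 1.57]
ft_force: [-0.6, 0.7, -1.2]
opening: 0.372
grip_force: 30.0
```

Call:
{"op": "drive_tool", "data": {"rows": [[[0.16,0.09,0,0,0,0,0.2],[0.16,0.09,0,0,0,0,0.2],[0.16,0.09,0,0,0,0,0.2],[0.16,0.09,0,0,0,0,0.2],[0.16,0.09,0,0,0,0,0.2]]]}}

```text
t: 39.08
eef_pos: [515.5, -80.3, 242.2]
tcp_rot: [3.141, 0.0, 1.572]
ft_force: [-0.1, -1.2, -1.2]
opening: 0.382
grip_force: 30.0
```

Call:
{"op": "drive_tool", "data": {"rows": [[[0.16,0.09,0,0,0,0,0.2],[0.16,0.09,0,0,0,0,0.2],[0.16,0.09,0,0,0,0,0.2],[0.16,0.09,0,0,0,0,0.2],[0.16,0.09,0,0,0,0,0.2]]]}}

```text
t: 39.7
eef_pos: [627.7, 119.7, 242.2]
tcp_rot: [-3.142, 0.0, 1.572]
ft_force: [0.3, -0.5, -0.7]
opening: 0.377
grip_force: 30.0
```

Call:
{"op": "drive_tool", "data": {"rows": [[[0.12,0.05,0,0,0,0,0.2],[0.05,0.02,0,0,0,0,0.2],[0,0,0,0,0,0,0.2]]]}}

```text
t: 40.08
eef_pos: [644.6, 160.9, 241.5]
tcp_rot: [-3.141, 0.0, 1.573]
ft_force: [0.3, 0.0, -0.0]
opening: 0.373
grip_force: 30.0
```

```bash
python3 - <<'E'
from h import *
s=env.state(); print(s['eef_pos'])
L=['beaker_small','beaker_medium','beaker_large']
for i in range(2): locate('wrist',L,k=1,save='wr9'); locate('side',L,k=1,save='side9'); locate('top',L,k=1)
a=cv2.imread('pics/wr9.png');b=cv2.imread('pics/side9.png')[100:240,200:400]
b=cv2.resize(b,(400,280)); a=a[:, 130:430]; c=np.zeros((420,700,3),np.uint8); c[:,:300]=a; c[:280,300:]=b; cv2.imwrite('pics/m9.png',c)
E
```

```text
[644.61075246 160.86893649 241.51706394]
wrist beaker_small [([648, 161, 148], 0.95)]
wrist beaker_medium [([645, 155, 7], 0.55)]
wrist beaker_large [([648, 157, 5], 0.19)]
side beaker_small [([643, 158, 151], 0.56)]
side beaker_medium [([643, 162, 5], 0.68)]
side beaker_large [([643, 158, -3], 0.69)]
top beaker_small []
top beaker_medium [([642, 159, 7], 0.38)]
top beaker_large [([646, 152, -2], 0.64)]
wrist beaker_small [([649, 163, 150], 0.61)]
wrist beaker_medium [([642, 158, 9], 0.61)]
wrist beaker_large []
side beaker_small [([645, 163, 151], 0.79)]
side beaker_medium [([644, 160, 3], 0.62)]
side beaker_large [([645, 159, -7], 0.68)]
top beaker_small [([520, -409, 3], 0.16)]
top beaker_medium [([642, 160, 10], 0.37)]
top beaker_large [([647, 154, 2], 0.67)]
```

View pics/m9.png

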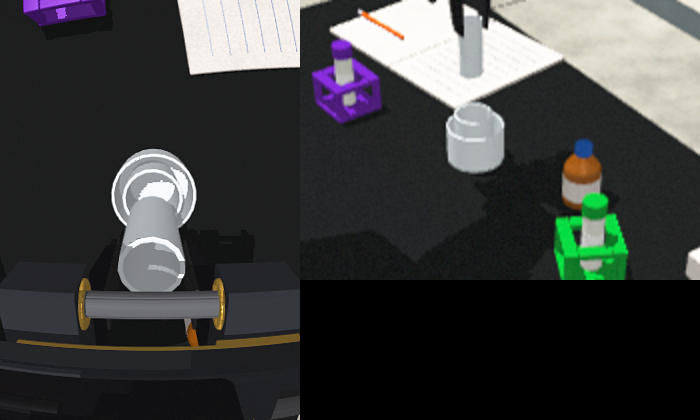

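Call:
{"op": "drive_tool", "data": {"rows": [[[0,0,0.1,0,0,0,0.2],[0,0,0.14,0,0,0,0.2],[0,0,0.06,0,0,0,0.2],[0,0,0.04,0,0,0,0.2],[0,0,0.04,0,0,0,0.2]]]}}

```text
t: 41.9
eef_pos: [645.4, 160.9, 146.7]
tcp_rot: [3.14, -0.0, 1.572]
ft_force: [0.6, -0.3, -0.9]
opening: 0.378
grip_force: 30.0
```

Call:
{"op": "drive_tool", "data": {"rows": [[[0,0,0.06,0,0,0,0.2],[0,0,0.05,0,0,0,0.2],[0,0,0.03,0,0,0,0.2],[0,0,0.015,0,0,0,0.2],[0,0,0,0,0,0,0.2]]]}}

```text
t: 42.52
eef_pos: [645.0, 160.8, 107.6]
tcp_rot: [-3.142, -0.0, 1.572]
ft_force: [-0.3, 1.0, -0.5]
opening: 0.375
grip_force: 30.0
```

Call:
{"op": "drive_tool", "data": {"rows": [[[0,0,0.014,0,0,0,0.2],[0,0,0.007,0,0,0,0.2],[0,0,0,0,0,0,0.42],[0,0,0,0,0,0,0.5],[0,0,0,0,0,0,0.6]]]}}

```text
t: 43.15
eef_pos: [645.0, 160.8, 102.5]
tcp_rot: [3.141, -0.0, 1.572]
ft_force: [0.6, -0.0, -0.6]
opening: 0.549
grip_force: 0.0
```

Call:
{"op": "drive_tool", "data": {"rows": [[[0,0,0,0,0,0,0.7],[0,0,-0.06,0,0,0,0.7],[0,0,-0.14,0,0,0,0.7],[0,0,-0.2,0,0,0,0.7],[0,0,-0.2,0,0,0,0.7]]]}}

```text
t: 43.78
eef_pos: [644.8, 160.8, 255.1]
tcp_rot: [3.141, -0.0, 1.572]
ft_force: [0.1, -0.4, 1.4]
opening: 0.7
grip_force: 0.0
```

Call:
{"op": "drive_tool", "data": {"rows": [[[0,-0.15,-0.05,0,0,0,0.7],[0,-0.2,0,0,0,0,0.7],[0,-0.1,0,0,0,0,0.7],[0,0,0,0,0,0,0.7],[0,0,0,0,0,0,0.7]]]}}

```text
t: 44.4
eef_pos: [533.3, 160.7, 265.6]
tcp_rot: [3.14, -0.0, 1.572]
ft_force: [0.5, 0.5, -0.3]
opening: 0.7
grip_force: 0.0
```

```bash
python3 - <<'E'
from h import *
L=['beaker_small','beaker_medium','beaker_large','tube_orange','tube_purple','tube_green','bottle']
locate('side',L,k=1,save='side10'); locate('top',L,k=1,save='top10')
b=cv2.imread('pics/side10.png')[100:340,180:440]
cv2.imwrite('pics/m10.png',cv2.resize(b,None,fx=2.4,fy=2.4,interpolation=2))
E
```

```text
side beaker_small []
side beaker_medium [([646, 162, 4], 0.5)]
side beaker_large [([645, 158, -5], 0.58)]
side tube_orange [([519, -404, 8], 0.8)]
side tube_purple [([543, 413, 7], 0.81)]
side tube_green [([636, -159, 8], 0.56)]
side bottle [([716, -26, -3], 0.94)]
top beaker_small [([646, 163, 11], 0.67)]
top beaker_medium [([644, 159, 8], 0.62)]
top beaker_large [([646, 154, 2], 0.49)]
top tube_orange [([517, -405, 10], 0.74)]
top tube_purple [([541, 406, 10], 0.7)]
top tube_green [([636, -157, 10], 0.6)]
top bottle [([716, -25, 3], 0.82)]
```

View pics/m10.png

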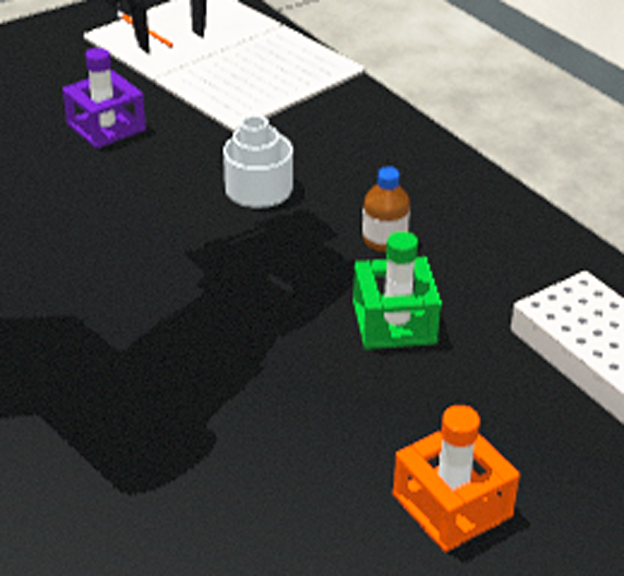

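All three tubes stand in their own racks. The beakers are nested at about (257,160), the bottle has not moved, and the gripper is clear of everything.

```bash
python3 -c "
from cell import env
print(env.job_done())"
```

```text
the job is handed in; nothing more can be done
None
```

I handed the job in at about 45 s: all three tubes are on the floors of their matching racks, the beakers are nested with the large one on the bench, nothing was tipped and the bottle was not moved; the hand-in returned no verdict, so this rests on my last camera check.

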